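# Clear the filling station and hover its rest plate over the screw holes

## Robot

A 6-joint arm with a two-finger parallel gripper is mounted at the origin on the work surface. World frame = base frame: x ahead of the robot, y to its left, z up, the work surface at z = 0. Lengths are in m, angles in rad, forces in N, time in s.
With the tool pointing down it reaches from about 0.35 to 0.775 m from the base axis. Payload 5.5 kg.
Tool frame: the origin (TCP) lies at the very end of the fingers, on their centre line; the grasp point (between the pads) lies 19 mm behind it; z points along the fingers, y is the line along which they close (so a half turn about z gives the same grasp; the last joint's range is limited). The gripper opens to 85 mm and grips with 20 to 120 N. Pads are 22 mm wide; open, the fingers measure 114 mm over their backs; the gripper's body (76 mm by 85 mm) begins 54 mm behind the grasp point. The pads swing forward as they close: fully open they stand 13 mm farther back than shut.
Start: joints at [-1.247, 0.313, 0.046, 1.304, 0, 1.431], TCP at [0.257, -0.514, 0.231] pointing down, gripper open.
Joint ranges: [-2.76, 2.76], [-0.86, 1.69], [-1.03, 1.26], [-2.2, 2.34], [-1.47, 1.5], [-3.14, 3.14]. Speed limits (rad/s): [2.57, 2.57, 3.14, 3.14, 3.14, 3.14].

## Interface

Orientations are given as a unit quaternion [w, x, y, z].
In Python, from station import r gives the robot as it stands.
- The arm moves only by the tool play_rows, never from a script. Its argument "commands" is a list of rows, each a list of 2 entries, a list of its own where there are three numbers: the shift along the tool's x, y, z in cm, then the turn, a rotation vector about the tool's x, y, z in degrees. A call has 1 to 10 rows; each row is the pose to reach, as a shift and turn from the pose commanded when the call began, along the tool's axes at that moment; what a row does not reach only later rows make up. A row lasts 1/12 s, in which the tool goes at most 41.7 mm and 7.16 degrees, less where a joint would pass 70% of its speed; a pose out of reach is approached as far as the arm can. A call with a gripper value outside its range is refused whole. "grip" is the finger opening in cm, from 0 to 8.54, set as the call begins (left out, the last holds). The fingers move at their own pace and stop on an object; "force" is the grip in N (left out, the last holds). Time passes only in rows, so rows that repeat a pose let the fingers close. It gives the time, the measured TCP pose, the force, the opening and the grip force at its end, in the units of the state.
- r.get_obs(): the state, without advancing time (a new reading comes with each control period).
- r.capture(name): name is "scene" or "top"; returns (picture, depth): 480x640x3 uint8, blue, green, red; 480x640 float32, m along the optical axis (not along the pixel's ray), 0 where there is no reading.
- r.get_calibration(name): a dict with "mtx" (3x3 intrinsics, pixels), "R" (3x3) and "t" (3): a world point X has camera coordinates R X + t. Camera axes: x right, y down, z forward; pixel columns grow to the right and rows downward; lengths in m; the calibration is good to about 2 mm. A picture is of the moment at which its call begins. get_calibration takes no time and is no camera call.
- r.job_done(): hands the job in; it is judged then, once.
The state is a dict: "t": time; "joints": joint angles; "joint_vel": joint speeds; "joint_torque": joint torques, N m; "tool_pos": TCP position; "tcp_rot": TCP orientation; "wrist_force": force on the tool from outside, world axes, zero at the start; "torque": the same for the moment, N m; "gripper_width": opening from 0.0 (shut) to 1.0 (fully open); "finger_force": force on a finger pad.
Only numpy, scipy, OpenCV 4.12 (cv2) and the standard library are available. Lean on these libraries where they do the work, as an engineer would, in place of code of your own. Each camera call takes 0.05 s, during which the arm holds its last target. There are 200 camera calls.

## Task

Take the finished miniature bottle off the filling station and set it down standing upright, not dropped, in the free part of the yellow tote. Then pick up the white bottle rest plate by its black bar and hold it level about 20 mm above the station's grey block, its four holes lined up over the block's four threaded holes (either way round) so that the screws could go in, without letting it touch the station. Finish while still holding the plate there, and leave the other bottles and the screwdriver alone.

Things in the scene. Friction and masses are not known exactly. Their poses are not given: they have to be found in the camera images.
- mini_mid (a point): The finished miniature bottle that stands on the station: 115 mm tall, straight round body 42 mm in diameter up to 74 mm, then a shoulder and a neck with a black cap of 25 mm diameter; green glass with a white label, 0.10 to 0.16 kg. This point is on its axis, 57.5 mm above its foot; z is up along the axis.
- mini: The same bottle; its origin is the centre of its foot.
- tote: Yellow open tote, fixed: outside 250 mm (its x) by 170 mm (its y), 60 mm tall, walls and floor 4 mm thick. Origin at the centre of its underside, on the table; x along its long side, towards the free end. Two packed bottles stand at its -x end, 85 mm from the centre and 40 mm either side of its middle line.
- tote_free (a point): Point on the tote's inner floor (4 mm above the table) in the free part, 45 mm from the tote's centre towards its +x end, on the middle line: a good spot for the bottle. Axes as the tote's.
- station: The filling station, fixed: a black catch tray 220 x 160 mm with a 14 mm rim, in its middle a grey block 140 mm (x) by 90 mm (y) whose top is 33 mm above the table. Origin at the centre of the tray's underside, on the table.
- station_top (a point): Centre of the top of the station's grey block, 33 mm above the table; x along the block's long side, z up.
- plate_grip (a point): Centre of the rest plate's black bar, 30 mm above the plate's underside. The bar is 16 mm thick (plate's y), 60 mm long (plate's x) and rises from the plate's top face (10 mm above the underside) to 46 mm above the underside; it is the grip, over the plate's centre of mass. x along the plate's long side, z up.
- plate_under (a point): Centre of the underside of the rest plate; axes as above. The plate starts lying flat on the table.
- plate: The loose bottle rest plate: white plastic 130 mm (x) by 80 mm (y), 10 mm thick, with four 13 mm through holes and a black bar in the middle; 0.19 to 0.33 kg. The hole pattern looks the same after a half turn, so either way round fits. Origin at the centre of its underside.
- packed_a_mid (a point): Middle (57.5 mm above its foot) of a bottle like the one on the station, already packed in the tote; leave it alone.
- packed_b_mid (a point): The same for the second packed bottle; leave it alone.
- cleaner: White cleaner bottle, 64 mm in diameter, 150 mm tall, standing beyond the work; origin under its centre. Leave it alone.
- driver: Screwdriver lying beyond the work, about along the table's y; origin under it. Leave it alone.
- station_hole0 (a point): Mouth of a threaded hole (8 mm) in the top of the station's block, 50 mm along x and 28 mm along y from the block's centre, at its -x, -y corner.
- plate_hole0 (a point): Centre, at the underside, of a 13 mm through hole in the plate, 50 mm along x and 28 mm along y from the plate's centre, at its -x, -y corner.
- station_hole1 (a point): Mouth of a threaded hole (8 mm) in the top of the station's block, 50 mm along x and 28 mm along y from the block's centre, at its -x, +y corner.
- plate_hole1 (a point): Centre, at the underside, of a 13 mm through hole in the plate, 50 mm along x and 28 mm along y from the plate's centre, at its -x, +y corner.
- station_hole2 (a point): Mouth of a threaded hole (8 mm) in the top of the station's block, 50 mm along x and 28 mm along y from the block's centre, at its +x, -y corner.
- plate_hole2 (a point): Centre, at the underside, of a 13 mm through hole in the plate, 50 mm along x and 28 mm along y from the plate's centre, at its +x, -y corner.
- station_hole3 (a point): Mouth of a threaded hole (8 mm) in the top of the station's block, 50 mm along x and 28 mm along y from the block's centre, at its +x, +y corner.
- plate_hole3 (a point): Centre, at the underside, of a 13 mm through hole in the plate, 50 mm along x and 28 mm along y from the plate's centre, at its +x, +y corner.

How it is judged:
On the way:
1. the finished bottle stands upright and released in the tote (x of mini_mid in the frame of tote between -0.11 and 0.11 m and y of mini_mid in the frame of tote between -0.075 and 0.075 m and z of mini_mid in the frame of tote below 0.068 m and angle between mini_mid's own z axis and vertical below 0.15 rad and contact force between mini and the fingers below 0.1 N and linear speed of mini below 0.03 m/s), for 0.2 s.
At the end, for the whole second after the job is handed in: The bottle stands upright (0.15 rad), still and released on the tote's floor. The gripper holds the plate still, level (0.09 rad), its underside 7 to 35 mm above the block, not touching the station, each hole within 5 mm horizontally of a threaded hole, either way round (all of step 1 and ((horizontal distance between plate_hole0 and station_hole0 below 0.005 m and horizontal distance between plate_hole1 and station_hole1 below 0.005 m and horizontal distance between plate_hole2 and station_hole2 below 0.005 m and horizontal distance between plate_hole3 and station_hole3 below 0.005 m) or (horizontal distance between plate_hole0 and station_hole3 below 0.005 m and horizontal distance between plate_hole1 and station_hole2 below 0.005 m and horizontal distance between plate_hole2 and station_hole1 below 0.005 m and horizontal distance between plate_hole3 and station_hole0 below 0.005 m)) and z of plate_under in the frame of station_top between 0.007 and 0.035 m and angle between plate_under's own z axis and vertical below 0.09 rad and contact force between plate and the fingers above 1 N and contact force between plate and station below 0.1 N and linear speed of plate below 0.02 m/s); the arm keeps its last pose, push and grip.
It fails at once if the bottle is let go, or dropped into the tote, from more than about 25 mm above the tote's floor ((x of mini_mid in the frame of tote between -0.11 and 0.11 m and y of mini_mid in the frame of tote between -0.075 and 0.075 m) and z of mini_mid in the frame of tote above 0.09 m and contact force between mini and the fingers below 0.05 N).
It fails at once if the plate touches the station (contact force between plate and station above 1.5 N).
It fails at once if a bottle already in the tote is shifted by more than 30 mm or knocked over (distance of any of packed_a_mid, packed_b_mid from where it was at the start of the episode above 0.03 m or angle between any of packed_a_mid, packed_b_mid's own z axis and vertical above 0.4 rad).
It fails at once if the cleaner bottle is moved by more than 30 mm (distance of cleaner from where it was at the start of the episode above 0.03 m).
It fails at once if the screwdriver is moved by more than 30 mm (distance of driver from where it was at the start of the episode above 0.03 m).
It also fails if it takes over 56 s, if anything falls off the work surface, if the arm or the gripper's body presses on something with over 40 N, if the wrist force passes 120 N, or if a joint passes its speed limit or range.

## Working session

There is one attempt and no reset: what is moved stays moved. The work goes in short steps, Python scripts to look and compute and a tool call to move; the robot and the scene stay as the last step left them, time stands still between calls to the robot, and variables do not carry over. Pictures are saved under pics/ and viewed, at most 10 in all, crops included, and the job is handed in when it is done.

Besides the shell and the picture viewer there is one more tool, called after ">>>" by a JSON object that holds its "api" and its "payload". play_rows: Moves the arm, as the interface text tells. Its arguments: {"type":"object","properties":{"commands":{"type":"array","items":{"type":"array"}},"grip":{"type":"number"},"force":{"type":"number"}},"required":["commands"]}

```bash
mkdir -p pics; ls; python3 - <<'E'
from station import r
import cv2,numpy as np
o=r.get_obs();print({k:np.round(v,3).tolist() for k,v in o.items()})
for n in("top","scene"):
    p,d=r.capture(n);cv2.imwrite(f"pics/{n}0.png",p);np.save(f"{n}_d.npy",d)
    c=r.get_calibration(n);print(n,c, -np.array(c["R"]).T@c["t"])
E
```

```text
pics
{'t': 0.0, 'joints': [-1.247, 0.314, 0.045, 1.304, -0.0, 1.431], 'joint_vel': [-0.001, -0.001, -0.001, -0.001, 0.001, -0.001], 'joint_torque': [0.001, -48.062, 29.854, 0.019, 0.0, -0.0], 'tool_pos': [0.257, -0.514, 0.23], 'tcp_rot': [-0.001, 0.973, 0.23, -0.0], 'wrist_force': [-0.51, -0.33, 0.597], 'torque': [0.032, 0.007, 0.04], 'finger_force': 0.0, 'gripper_width': 0.995}
top {'mtx': array([[470.01048794,   0.        , 310.60254525],
       [  0.        , 470.01048794, 241.63176529],
       [  0.        ,   0.        ,   1.        ]]), 'R': array([[ 0.02061988, -0.9996121 , -0.01872084],
       [-0.99733305, -0.01925442, -0.0703993 ],
       [ 0.07001153,  0.02012253, -0.99734321]]), 't': array([0.0122754 , 0.55537613, 1.15734065])} [ 4.72614662e-01 -3.24546073e-04  1.19359373e+00]
scene {'mtx': array([[517.06848426,   0.        , 324.61305816],
       [  0.        , 517.06848426, 239.10088421],
       [  0.        ,   0.        ,   1.        ]]), 'R': array([[-0.30571158,  0.95208574, -0.00855427],
       [ 0.77087926,  0.24223363, -0.5891248 ],
       [-0.55882519, -0.18669658, -0.80799678]]), 't': array([ 0.15963779, -0.39918072,  1.45918252])} [1.1719512  0.21713053 0.9452131 ]
```

View pics/top0.png

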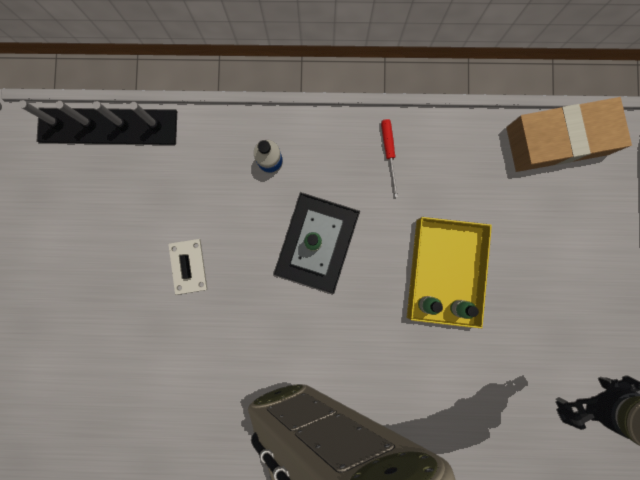

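View pics/scene0.png

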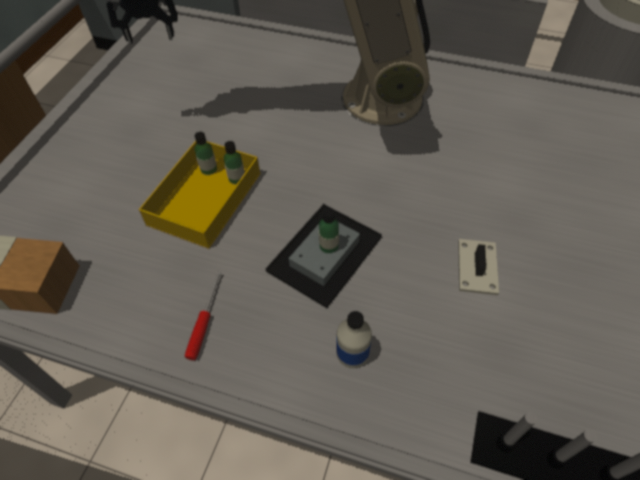

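The top view shows the station around (317,242) with the bottle at (313,240), the plate at (187,267) and the tote at (450,272). In the tote, the packed bottles are at (430,305) and (464,309). The driver (390,155) and cleaner (268,157) lie beyond. The scene view agrees.

```bash
cat > h.py <<'E'
import cv2,numpy as np
from station import r
def ray(n,uv,z):
    c=r.get_calibration(n);K,R,t=(np.array(c[k]) for k in("mtx","R","t"))
    uv=np.atleast_2d(np.float64(uv));C=-R.T@t
    d=np.c_[uv,np.ones(len(uv))]@np.linalg.inv(K).T@R
    return C+d*((z-C[2])/d[:,2])[:,None]
def cloud(n,d):
    c=r.get_calibration(n);K,R,t=(np.array(c[k]) for k in("mtx","R","t"))
    v,u=np.mgrid[:480,:640]
    p=np.stack([(u-K[0,2])/K[0,0]*d,(v-K[1,2])/K[1,1]*d,d],-1)
    return (p-t.ravel())@R
def rect(n,mask,z,box):
    x0,y0,x1,y1=box;m=np.zeros(mask.shape,np.uint8);m[y0:y1,x0:x1]=mask[y0:y1,x0:x1]*255
    cs=cv2.findContours(m,cv2.RETR_EXTERNAL,cv2.CHAIN_APPROX_NONE)[0];k=max(cs,key=cv2.contourArea)[:,0]
    P=ray(n,k,z)[:,:2]
    (c,s,a)=cv2.minAreaRect(np.float32(P*1000))
    if s[0]<s[1]: s=s[::-1];a+=90
    a=(a+90)%180-90
    return np.round(c,1),np.round(s,1),round(a,1)   # mm, deg of long side
E
python3 - <<'E'
from h import *
T=cv2.imread("pics/top0.png");S=cv2.imread("pics/scene0.png")
def hsv(p):return cv2.split(cv2.cvtColor(p,cv2.COLOR_BGR2HSV))
B={"top":dict(plate=(160,230,215,305),station=(265,185,368,300),tote=(400,205,500,335)),
"scene":dict(plate=(445,230,512,302),station=(255,198,392,310),tote=(130,125,268,255))}
for n,p in(("top",T),("scene",S)):
    h,s,v=hsv(p);b=B[n]
    print(n,"table",p[350,230] if n=="top" else p[300,560],"block",p[265,318] if n=="top" else p[262,310])
    x0,y0,x1,y1=b["plate"];th,_=cv2.threshold(v[y0:y1,x0:x1].copy(),0,255,cv2.THRESH_OTSU);
    pv=v[y0:y1,x0:x1];print("plate v pct",np.percentile(pv,[5,30,50,70,90]))
    med=np.median(np.r_[pv[:3].ravel(),pv[-3:].ravel()]);hi=np.percentile(pv,92)
    print("plate",rect(n,v>(med+hi)/2,.010,b["plate"]))
    print("tray",rect(n,v<60,.014,b["station"]))
    x0,y0,x1,y1=b["station"];m=(v>85)&(s<70)
    q=(x0+22,y0+20,x1-22,y1-20) if n=="top" else (x0+28,y0+22,x1-28,y1-20)
    print("block",rect(n,m,.033,q))
    print("tote",rect(n,(h>15)&(h<35)&(s>150),.06,b["tote"]))
    d=np.load(n+"_d.npy");W=cloud(n,d)
    for nm,bb,lo,hi_ in(("cap","station",.128,.16),("barTop","plate",.04,.06),("rim","tote",.055,.066),("caps","tote",.1,.13),("table","plate",-.02,.004)):
        x0,y0,x1,y1=b[bb];w=W[y0:y1,x0:x1].reshape(-1,3);w=w[(w[:,2]>lo)&(w[:,2]<hi_)]
        if len(w):print(nm,len(w),np.round(w.mean(0),4),"min",np.round(w.min(0),3),"max",np.round(w.max(0),3))
    if 1:
        x0,y0,x1,y1=b["tote"]
sc=cv2.resize(T[185:325,160:370],None,fx=3.8,fy=3.8,interpolation=cv2.INTER_CUBIC);cv2.imwrite("pics/c1.png",sc)
E
```

```text
top table [137 142 147] block [129 131 127]
plate v pct [ 68.4 149.  151.  163.  187. ]
plate (array([487.9, 335.4]), array([129.4,  78.9]), 9.8)
tray (array([553.5,   9.3]), array([217.6, 157.3]), -16.6)
block (array([554.5,   8.5]), array([140. ,  90.9]), -16.6)
tote (array([ 486.6, -310.1]), array([248.3, 178.7]), -5.4)
cap 101 [0.5512 0.0174 0.1478] min [0.539 0.007 0.129] max [0.563 0.029 0.154]
barTop 171 [0.4877 0.334  0.046 ] min [0.458 0.322 0.04 ] max [0.517 0.346 0.051]
rim 754 [ 0.4823 -0.3165  0.0599] min [ 0.355 -0.411  0.055] max [ 0.617 -0.22   0.066]
caps 230 [ 0.4022 -0.3071  0.1182] min [ 0.387 -0.36   0.102] max [ 0.418 -0.255  0.125]
table 2401 [4.848e-01 3.378e-01 1.000e-04] min [ 0.39   0.265 -0.007] max [0.581 0.411 0.004]
scene table [ 99 106 111] block [86 91 88]
plate v pct [ 51. 111. 112. 122. 147.]
plate (array([489.6, 337.2]), array([128.8,  79.2]), 10.1)
tray (array([561. ,  13.1]), array([223.4, 163.2]), -16.7)
block (array([575.5,   5.8]), array([97.5, 84.6]), -16.8)
tote (array([ 506.5, -298.2]), array([277.4, 198.1]), -5.5)
cap 158 [0.5586 0.0208 0.1426] min [0.544 0.008 0.128] max [0.568 0.032 0.15 ]
barTop 193 [0.4932 0.3368 0.0444] min [0.461 0.325 0.04 ] max [0.523 0.349 0.05 ]
rim 714 [ 0.4961 -0.3082  0.0585] min [ 0.36  -0.41   0.055] max [ 0.622 -0.216  0.066]
caps 243 [ 0.4091 -0.3015  0.113 ] min [ 0.386 -0.356  0.1  ] max [ 0.423 -0.253  0.121]
table 2916 [ 0.4808  0.3386 -0.0012] min [ 0.365  0.254 -0.008] max [0.595 0.417 0.004]
```

View pics/c1.png

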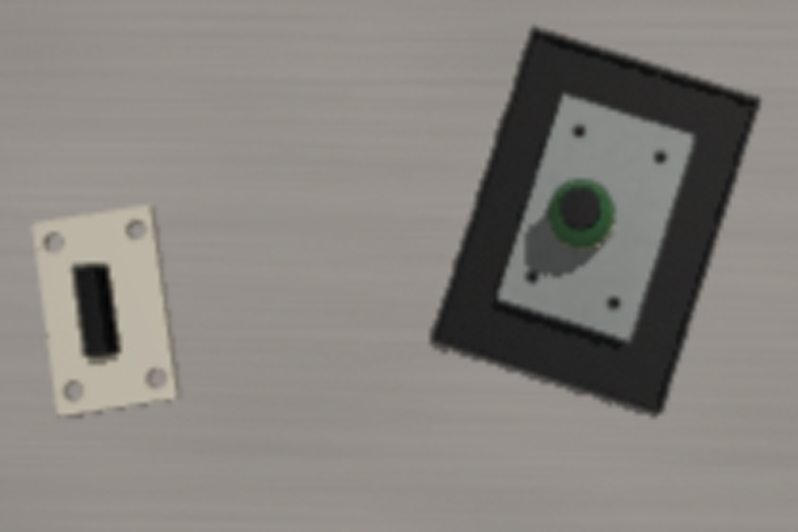

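The crop shows the plate at about (105,310), the bottle cap at (580,208) and all four block holes in view. The sizes come out right: plate 129x79, block 140x91, bar top 46 mm, cap 148 mm. I'll set out for the point above the bottle.

```bash
cat >> h.py <<'E'
from scipy.spatial.transform import Rotation as Ro
def go(x,y,z,psi):
    o=r.get_obs();q=np.roll(o["tcp_rot"],-1);A=Ro.from_quat(q)
    B=Ro.from_euler("z",psi,degrees=True)*Ro.from_euler("x",180,degrees=True)
    p=np.array(o["tool_pos"]);M=A.as_matrix()
    print("t",round(o["t"],2),"tcp",np.round(p,4),"psi",round(np.degrees(np.arctan2(M[1,0],M[0,0])),2),
     "shift cm",np.round(M.T@(np.array([x,y,z])-p)*100,2),"turn",np.round((A.inv()*B).as_rotvec(degrees=True),2))
E
python3 -c "
from h import *
go(.551,.017,.25,84.6)"
```

```text
t 0.1 tcp [ 0.2571 -0.5138  0.2305] psi 26.58 shift cm [ 50.04 -34.33  -1.88] turn [ -0.08  -0.06 -58.02]
```

>>> {"api": "play_rows", "payload": {"commands": [[[50,-34.3,-1.9],[0,0,-58]],[[50,-34.3,-1.9],[0,0,-58]],[[50,-34.3,-1.9],[0,0,-58]],[[50,-34.3,-1.9],[0,0,-58]],[[50,-34.3,-1.9],[0,0,-58]],[[50,-34.3,-1.9],[0,0,-58]],[[50,-34.3,-1.9],[0,0,-58]],[[50,-34.3,-1.9],[0,0,-58]],[[50,-34.3,-1.9],[0,0,-58]],[[50,-34.3,-1.9],[0,0,-58]]], "grip": 8.5, "force": 40}}

```text
t: 0.93
tool_pos: [0.4593, -0.1479, 0.2443]
tcp_rot: [-0.0, 0.74, 0.673, -0.0]
wrist_force: [0.6, -0.9, 0.7]
gripper_width: 0.996
finger_force: 0.0
```

```bash
python3 -c "
from h import *
go(.551,.017,.25,84.6)"
```

```text
t 0.93 tcp [ 0.4593 -0.1479  0.2443] psi 84.61 shift cm [17.28  7.58 -0.58] turn [-0.01 -0.    0.01]
```

>>> {"api": "play_rows", "payload": {"commands": [[[17.3,7.6,-0.6],[0,0,0]],[[17.3,7.6,-0.6],[0,0,0]],[[17.3,7.6,-0.6],[0,0,0]],[[17.3,7.6,-0.6],[0,0,0]],[[17.3,7.6,-0.6],[0,0,0]],[[17.3,7.6,-0.6],[0,0,0]],[[17.3,7.6,-0.6],[0,0,0]],[[17.3,7.6,-0.6],[0,0,0]]]}}

```text
t: 1.6
tool_pos: [0.5505, 0.0148, 0.2498]
tcp_rot: [-0.0, 0.74, 0.673, -0.001]
wrist_force: [-0.2, -0.3, 0.2]
gripper_width: 0.993
finger_force: 0.0
```

```bash
python3 - <<'E'
from h import *
p,d=r.capture("scene");cv2.imwrite("pics/s1.png",cv2.resize(p[90:320,200:500],None,fx=2.6,fy=2.6))
go(.551,.017,.079,84.6)
# green body in the first scene and top picture, height .033-.107
for n,b in(("top",(265,185,368,300)),("scene",(300,198,360,270))):
    i=cv2.imread(f"pics/{n}0.png");h,s,v=cv2.split(cv2.cvtColor(i,cv2.COLOR_BGR2HSV))
    m=np.zeros(h.shape,bool);m[b[1]:b[3],b[0]:b[2]]=1
    W=cloud(n,np.load(n+"_d.npy"))
    k=m&(W[...,2]>.05)&(W[...,2]<.1);print(n,"body",k.sum(),W[k].min(0).round(4),W[k].max(0).round(4),W[k].mean(0).round(4))
E
```

```text
t 1.65 tcp [0.5504 0.0144 0.25  ] psi 84.53 shift cm [ 0.28  0.06 17.1 ] turn [-0.06  0.02 -0.07]
top body 21 [ 0.5306 -0.0026  0.0518] [0.5594 0.0352 0.0906] [0.5359 0.0136 0.0799]
scene body 284 [0.5516 0.002  0.05  ] [0.5787 0.041  0.0998] [0.5705 0.0247 0.0759]
```

View pics/s1.png

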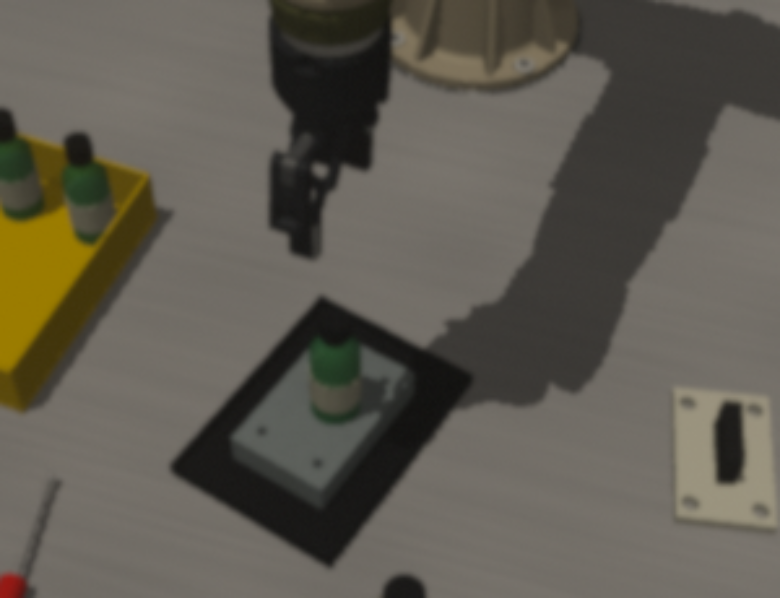

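The close view shows the gripper above the bottle (foot at about (337,415)) with the way down clear. I'm going down.

>>> {"api": "play_rows", "payload": {"commands": [[[0.3,0.1,3],[0,0,0]],[[0.3,0.1,6],[0,0,0]],[[0.3,0.1,8],[0,0,0]],[[0.3,0.1,10],[0,0,0]],[[0.3,0.1,12],[0,0,0]],[[0.3,0.1,13.5],[0,0,0]],[[0.3,0.1,15],[0,0,0]],[[0.3,0.1,16],[0,0,0]],[[0.3,0.1,16.9],[0,0,0]],[[0.3,0.1,16.9],[0,0,0]]]}}

```text
t: 2.48
tool_pos: [0.5509, 0.0171, 0.0798]
tcp_rot: [-0.001, 0.74, 0.672, -0.001]
wrist_force: [-1.0, 0.2, -0.2]
gripper_width: 1.0
finger_force: 0.0
```

>>> {"api": "play_rows", "payload": {"commands": [[[0,0,0],[0,0,0]],[[0,0,0],[0,0,0]],[[0,0,0],[0,0,0]],[[0,0,0],[0,0,0]],[[0,0,0],[0,0,0]],[[0,0,0],[0,0,0]],[[0,0,0],[0,0,0]],[[0,0,0],[0,0,0]]], "grip": 3.2, "force": 30}}

```text
t: 3.15
tool_pos: [0.5532, 0.0179, 0.0824]
tcp_rot: [0.001, 0.74, 0.673, 0.001]
wrist_force: [0.6, 0.2, 5.8]
gripper_width: 0.481
finger_force: 30.9
```

```bash
python3 -c "
from h import *
o=r.get_obs();print(o['gripper_width'],o['finger_force'],o['wrist_force'])
go(.531,-.320,.140,84.6)"
```

```text
0.48106600760262463 30.899140584770066 [0.56550103 0.15717756 5.82717641]
t 3.15 tcp [0.5532 0.0179 0.0824] psi 84.58 shift cm [-33.85   0.99  -5.75] turn [ 0.13  0.01 -0.02]
```

>>> {"api": "play_rows", "payload": {"commands": [[[0,0,-0.5],[0,0,0]],[[0,0,-1.5],[0,0,0]],[[0,0,-2.5],[0,0,0]],[[0,0,-4],[0,0,0]],[[0,0,-5.5],[0,0,0]],[[0,0,-7],[0,0,0]],[[0,0,-8],[0,0,0]],[[0,0,-8.5],[0,0,0]],[[0,0,-8.5],[0,0,0]]]}}

```text
t: 3.9
tool_pos: [0.5531, 0.0179, 0.1679]
tcp_rot: [0.001, 0.74, 0.673, 0.001]
wrist_force: [-0.7, -0.6, -0.8]
gripper_width: 0.479
finger_force: 30.5
```

```bash
python3 - <<'E'
from h import *
p,d=r.capture("scene");cv2.imwrite("pics/s2.png",cv2.resize(p[90:320,200:400],None,fx=2.6,fy=2.6))
o=r.get_obs();print(o['gripper_width'],o['finger_force'],o['wrist_force'])
go(.531,-.320,.165,84.6)
E
```

```text
0.47839596276533747 30.51542540662922 [ 0.07946551 -0.55026268 -1.53001226]
t 3.95 tcp [0.5525 0.0179 0.1668] psi 84.58 shift cm [-33.85   1.05   0.18] turn [ 0.06  0.01 -0.02]
```

View pics/s2.png

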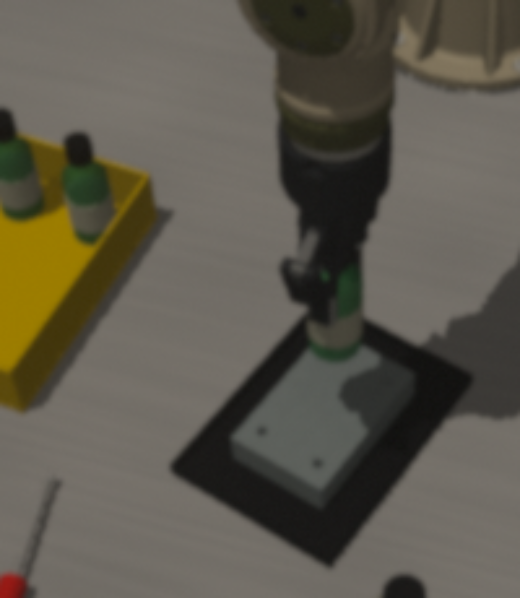

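The bottle hangs upright in the grip, foot at about (335,350), clear of the block. Next I carry it over to the tote.

>>> {"api": "play_rows", "payload": {"commands": [[[-2,0.1,0],[0,0,0]],[[-5,0.2,0],[0,0,0]],[[-8.5,0.3,0],[0,0,0]],[[-12,0.4,0],[0,0,0]],[[-15.5,0.5,0],[0,0,0]],[[-19,0.6,0],[0,0,0]],[[-22.5,0.7,0],[0,0,0]],[[-26,0.8,0],[0,0,0]],[[-29,0.9,0],[0,0,0]],[[-31.5,1,0],[0,0,0]]]}}

```text
t: 4.78
tool_pos: [0.5314, -0.2987, 0.1649]
tcp_rot: [-0.001, 0.74, 0.672, -0.0]
wrist_force: [0.4, 0.3, -1.1]
gripper_width: 0.475
finger_force: 30.5
```

>>> {"api": "play_rows", "payload": {"commands": [[[-1.5,0.1,0],[0,0,0]],[[-2.3,0.1,0],[0,0,0]],[[-2.3,0.1,0],[0,0,0]],[[-2.3,0.1,0],[0,0,0]],[[-2.3,0.1,0],[0,0,0]],[[-2.3,0.1,0],[0,0,0]]]}}

```text
t: 5.28
tool_pos: [0.5315, -0.3179, 0.1665]
tcp_rot: [-0.0, 0.739, 0.674, 0.0]
wrist_force: [-0.1, 0.3, -1.4]
gripper_width: 0.479
finger_force: 30.5
```

```bash
python3 - <<'E'
from h import *
p,d=r.capture("scene");cv2.imwrite("pics/s3.png",cv2.resize(p[40:270,100:330],None,fx=2.6,fy=2.6))
o=r.get_obs();print(o['gripper_width'],o['finger_force'],o['wrist_force'])
go(.531,-.320,.055,84.6)
E
```

```text
0.4764355152082313 30.52008419763297 [ 0.45937072  1.35182443 -1.15770942]
t 5.33 tcp [ 0.5316 -0.3181  0.1666] psi 84.68 shift cm [-0.2  -0.04 11.16] turn [ 0.   -0.01  0.08]
```

View pics/s3.png

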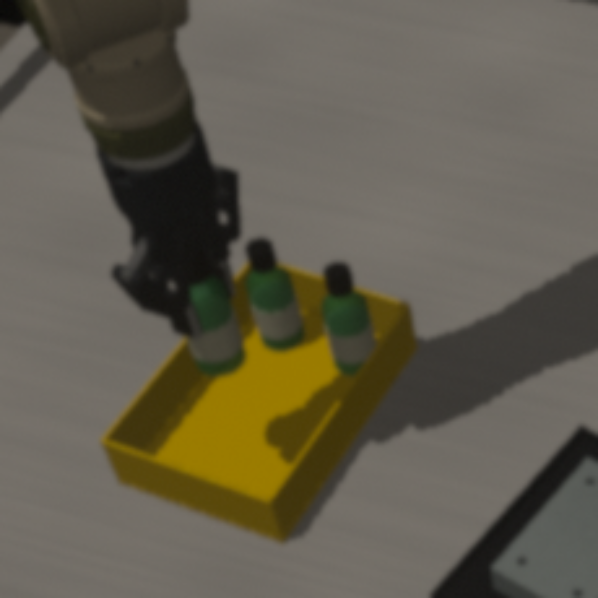

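The bottle hangs upright over the free part of the tote, foot at about (217,368) before lowering. I'm lowering it now.

>>> {"api": "play_rows", "payload": {"commands": [[[-0.2,0,1.5],[0,0,0]],[[-0.2,0,3],[0,0,0]],[[-0.2,0,4.5],[0,0,0]],[[-0.2,0,6],[0,0,0]],[[-0.2,0,7.5],[0,0,0]],[[-0.2,0,8.5],[0,0,0]],[[-0.2,0,9.5],[0,0,0]],[[-0.2,0,10.2],[0,0,0]],[[-0.2,0,10.7],[0,0,0]],[[-0.2,0,10.7],[0,0,0]]]}}

```text
t: 6.17
tool_pos: [0.5308, -0.3211, 0.0585]
tcp_rot: [-0.001, 0.74, 0.673, -0.0]
wrist_force: [-0.7, -0.2, -0.6]
gripper_width: 0.48
finger_force: 30.5
```

>>> {"api": "play_rows", "payload": {"commands": [[[0,0,0.2],[0,0,0]],[[0,0,0.4],[0,0,0]],[[0,0,0.5],[0,0,0]],[[0,0,0.5],[0,0,0]]]}}

```text
t: 6.5
tool_pos: [0.5312, -0.3217, 0.0546]
tcp_rot: [0.0, 0.74, 0.673, 0.0]
wrist_force: [-0.9, 0.0, -2.5]
gripper_width: 0.48
finger_force: 30.5
```

>>> {"api": "play_rows", "payload": {"commands": [[[0,0,0.1],[0,0,0]],[[0,0,0.2],[0,0,0]],[[0,0,0.3],[0,0,0]],[[0,0,0.3],[0,0,0]],[[0,0,0.3],[0,0,0]]]}}

```text
t: 6.92
tool_pos: [0.5315, -0.322, 0.0534]
tcp_rot: [0.001, 0.74, 0.673, -0.0]
wrist_force: [-1.6, 0.0, 9.2]
gripper_width: 0.478
finger_force: 31.4
```

Contact (9 N up), so I release slowly and then rise.

>>> {"api": "play_rows", "payload": {"commands": [[[0,0,-0.1],[0,0,0]],[[0,0,-0.1],[0,0,0]],[[0,0,-0.1],[0,0,0]],[[0,0,-0.1],[0,0,0]],[[0,0,-0.1],[0,0,0]],[[0,0,-0.1],[0,0,0]],[[0,0,-0.1],[0,0,0]],[[0,0,-0.1],[0,0,0]],[[0,0,-0.1],[0,0,0]],[[0,0,-0.1],[0,0,0]]], "grip": 7}}

```text
t: 7.75
tool_pos: [0.5311, -0.3216, 0.0523]
tcp_rot: [0.0, 0.74, 0.673, -0.0]
wrist_force: [0.7, 0.3, -1.0]
gripper_width: 0.817
finger_force: 0.0
```

>>> {"api": "play_rows", "payload": {"commands": [[[0,0,-1],[0,0,0]],[[0,0,-2],[0,0,0]],[[0,0,-4],[0,0,0]],[[0,0,-6],[0,0,0]],[[0,0,-9],[0,0,0]],[[0,0,-12],[0,0,0]],[[0,0,-15],[0,0,0]],[[0,0,-18],[0,0,0]],[[0,0,-18],[0,0,0]]]}}

```text
t: 8.5
tool_pos: [0.5335, -0.3234, 0.2411]
tcp_rot: [0.006, 0.74, 0.673, 0.001]
wrist_force: [0.3, 0.2, 1.0]
gripper_width: 0.822
finger_force: 0.0
```

```bash
python3 - <<'E'
from h import *
p,d=r.capture("scene");cv2.imwrite("pics/s4.png",cv2.resize(p[40:270,100:330],None,fx=2.6,fy=2.6))
go(.488,.335,.20,189.9)
E
```

```text
t 8.55 tcp [ 0.5329 -0.323   0.2381] psi 84.58 shift cm [ 65.1  -10.72   3.39] turn [ 4.0000e-02  6.3000e-01 -1.0532e+02]
```

View pics/s4.png

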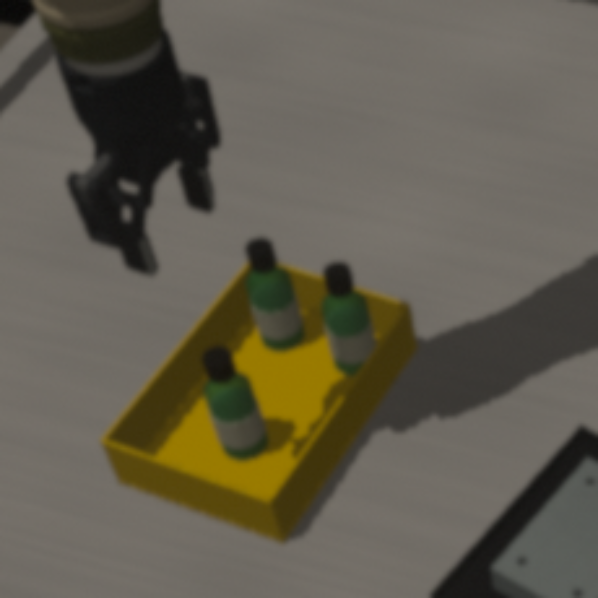

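The picture shows the bottle standing upright and released in the tote, foot at about (243,452), with the packed bottles untouched. On to the plate.

>>> {"api": "play_rows", "payload": {"commands": [[[65.1,-10.7,1],[0,0,-105.3]],[[65.1,-10.7,1],[0,0,-105.3]],[[65.1,-10.7,1],[0,0,-105.3]],[[65.1,-10.7,1],[0,0,-105.3]],[[65.1,-10.7,1],[0,0,-105.3]],[[65.1,-10.7,1],[0,0,-105.3]],[[65.1,-10.7,1],[0,0,-105.3]],[[65.1,-10.7,1],[0,0,-105.3]],[[65.1,-10.7,1],[0,0,-105.3]],[[65.1,-10.7,1],[0,0,-105.3]]], "grip": 5}}

```text
t: 9.38
tool_pos: [0.5018, 0.096, 0.2261]
tcp_rot: [0.0, 0.203, 0.979, -0.0]
wrist_force: [1.7, -0.6, -0.2]
gripper_width: 0.583
finger_force: 0.0
```

```bash
python3 -c "
from h import *
go(.488,.335,.20,189.9)"
```

```text
t 9.38 tcp [0.5018 0.096  0.2261] psi 156.53 shift cm [10.78 21.38  2.61] turn [-0.000e+00  1.000e-02 -3.337e+01]
```

>>> {"api": "play_rows", "payload": {"commands": [[[10.8,21.4,2.6],[0,0,-33.4]],[[10.8,21.4,2.6],[0,0,-33.4]],[[10.8,21.4,2.6],[0,0,-33.4]],[[10.8,21.4,2.6],[0,0,-33.4]],[[10.8,21.4,2.6],[0,0,-33.4]],[[10.8,21.4,2.6],[0,0,-33.4]],[[10.8,21.4,2.6],[0,0,-33.4]],[[10.8,21.4,2.6],[0,0,-33.4]],[[10.8,21.4,2.6],[0,0,-33.4]],[[10.8,21.4,2.6],[0,0,-33.4]]]}}

```text
t: 10.22
tool_pos: [0.4903, 0.3324, 0.2001]
tcp_rot: [-0.0, -0.083, 0.997, -0.0]
wrist_force: [0.3, -0.0, -0.6]
gripper_width: 0.589
finger_force: 0.0
```

```bash
python3 - <<'E'
from h import *
p,d=r.capture("scene");cv2.imwrite("pics/s5.png",cv2.resize(p[130:330,400:560],None,fx=3,fy=3))
go(.488,.335,.014,189.9)
E
```

```text
t 10.27 tcp [0.4905 0.3322 0.2003] psi -170.51 shift cm [ 0.2   0.32 18.63] turn [-0.02  0.01 -0.41]
```

View pics/s5.png

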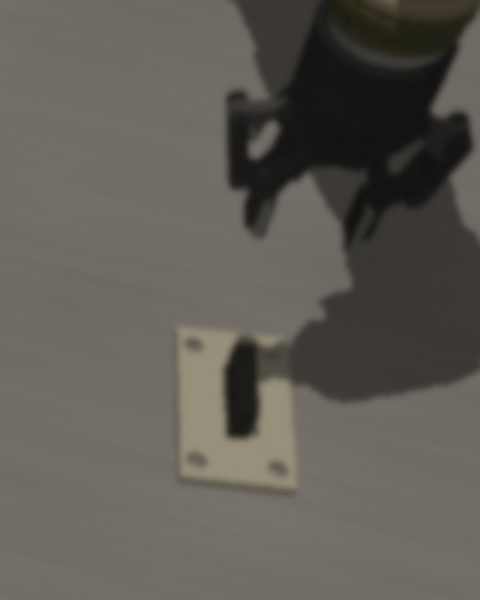

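The view shows the open fingers above the plate, with the bar at about (242,388) between their closing lines. Going down on the bar.

>>> {"api": "play_rows", "payload": {"commands": [[[0.2,0.4,3],[0,0,-0.4]],[[0.2,0.4,6],[0,0,-0.4]],[[0.2,0.4,9],[0,0,-0.4]],[[0.2,0.4,12],[0,0,-0.4]],[[0.2,0.4,14],[0,0,-0.4]],[[0.2,0.4,15.5],[0,0,-0.4]],[[0.2,0.4,17],[0,0,-0.4]],[[0.2,0.4,18],[0,0,-0.4]],[[0.2,0.4,18.3],[0,0,-0.4]],[[0.2,0.4,18.3],[0,0,-0.4]]]}}

```text
t: 11.1
tool_pos: [0.4875, 0.3361, 0.0166]
tcp_rot: [-0.001, -0.086, 0.996, -0.0]
wrist_force: [-0.5, -0.1, 0.2]
gripper_width: 0.586
finger_force: 0.0
```

>>> {"api": "play_rows", "payload": {"commands": [[[0,0,0],[0,0,0]],[[0,0,0],[0,0,0]],[[0,0,0],[0,0,0]],[[0,0,0],[0,0,0]],[[0,0,0],[0,0,0]],[[0,0,0],[0,0,0]],[[0,0,0],[0,0,0]],[[0,0,0],[0,0,0]],[[0,0,0],[0,0,0]],[[0,0,0],[0,0,0]]], "grip": 0.5, "force": 70}}

```text
t: 11.93
tool_pos: [0.4887, 0.3374, 0.0184]
tcp_rot: [0.001, -0.087, 0.996, 0.0]
wrist_force: [0.5, -1.8, 6.1]
gripper_width: 0.172
finger_force: 70.5
```

>>> {"api": "play_rows", "payload": {"commands": [[[0,0,-0.5],[0,0,0]],[[0,0,-1.5],[0,0,0]],[[0,0,-3],[0,0,0]],[[0,0,-5],[0,0,0]],[[0,0,-7],[0,0,0]],[[0,0,-9],[0,0,0]],[[0,0,-11],[0,0,0]],[[0,0,-12],[0,0,0]],[[0,0,-12],[0,0,0]],[[0,0,-12],[0,0,0]]]}}

```text
t: 12.77
tool_pos: [0.4877, 0.3372, 0.1371]
tcp_rot: [0.0, -0.087, 0.996, 0.0]
wrist_force: [0.2, -0.2, -3.0]
gripper_width: 0.172
finger_force: 69.2
```

```bash
python3 - <<'E'
from h import *
p,d=r.capture("scene");cv2.imwrite("pics/s6.png",p)
p,d=r.capture("top");cv2.imwrite("pics/t6.png",p)
o=r.get_obs();print(o['gripper_width'],o['finger_force'],o['wrist_force'],o['torque'])
go(.5545,.0085,.12,163.4)
E
```

```text
0.17434050409924354 69.23612236976624 [ 0.29125712 -0.64172234 -3.4677899 ] [-0.02591273  0.01103896  0.00631119]
t 12.87 tcp [0.4867 0.3367 0.1355] psi -170.0 shift cm [ -0.99 -33.49   1.58] turn [-0.08 -0.13 26.6 ]
```

The plate is held: opening about 15 mm, weight about 3 N, no tilting moment. I'll carry it to above the station.

>>> {"api": "play_rows", "payload": {"commands": [[[0,-2,0],[0,0,2]],[[-0.2,-5,0.2],[0,0,5]],[[-0.3,-9,0.5],[0,0,9]],[[-0.4,-13,0.7],[0,0,13]],[[-0.5,-17,0.9],[0,0,17]],[[-0.6,-21,1.1],[0,0,21]],[[-0.8,-25,1.3],[0,0,24]],[[-0.9,-29,1.5],[0,0,26.6]],[[-1,-32,1.5],[0,0,26.6]],[[-1,-33.5,1.5],[0,0,26.6]]]}}

```text
t: 13.7
tool_pos: [0.5553, 0.0051, 0.1202]
tcp_rot: [-0.001, 0.146, 0.989, -0.001]
wrist_force: [-0.4, -0.2, -3.1]
gripper_width: 0.172
finger_force: 69.3
```

>>> {"api": "play_rows", "payload": {"commands": [[[0,0,0],[0,0,0]],[[0,0,0],[0,0,0]],[[0,0,0],[0,0,0]],[[0,0,0],[0,0,0]],[[0,0,0],[0,0,0]]]}}

```text
t: 14.12
tool_pos: [0.5551, 0.0102, 0.1217]
tcp_rot: [-0.0, 0.143, 0.99, 0.0]
wrist_force: [-0.3, 0.0, -2.3]
gripper_width: 0.175
finger_force: 69.3
```

```bash
python3 - <<'E'
from h import *
p,d=r.capture("scene");cv2.imwrite("pics/s7.png",p);np.save("s7.npy",d)
p,d=r.capture("top");cv2.imwrite("pics/t7.png",p);np.save("t7.npy",d)
go(.5545,.0085,.071,163.4)
i=cv2.imread("pics/t7.png");s=cv2.imread("pics/s7.png")
cv2.imwrite("pics/c7.png",np.hstack([cv2.resize(i[185:305,260:375],(398,415)),cv2.resize(s[180:310,255:380],(400,415))]))
E
```

```text
t 14.22 tcp [0.5554 0.01   0.122 ] psi 163.49 shift cm [ 0.04 -0.17  5.1 ] turn [-0.   -0.01  0.09]
```

View pics/c7.png

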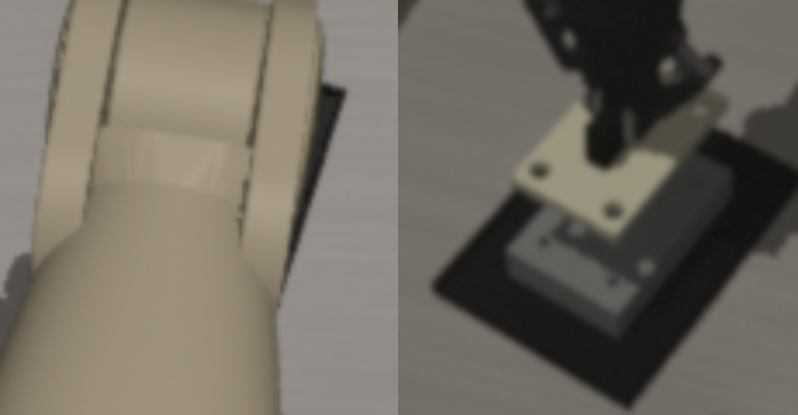

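The top view is hidden by the arm. The scene view shows the plate level above the block, with its near holes at (540,170) and (613,210) in the crop. The block's holes are at (545,242) and (612,282). I measure both pairs with the same camera.

```bash
cat >> h.py <<'E'
def dark(n,img,uv,z,w=5):
    g=cv2.cvtColor(img,cv2.COLOR_BGR2GRAY).astype(float);u,v=map(int,np.round(uv))
    q=g[v-w:v+w+1,u-w:u+w+1];b=np.percentile(q,60);k=np.clip(b-10-q,0,None)
    y,x=np.mgrid[-w:w+1,-w:w+1];near=(x*x+y*y<=w*w);k=k*near
    c=np.array([u+(k*x).sum()/k.sum(),v+(k*y).sum()/k.sum()]);return c,ray(n,c,z)[0]
E
python3 - <<'E'
from h import *
s0=cv2.imread("pics/scene0.png");s7=cv2.imread("pics/s7.png");t0=cv2.imread("pics/top0.png")
for nm,n,im,pts,z in(("stn scene","scene",s0,[(301,256),(322,268)],.033),("plate scene","scene",s7,[(299.4,233.3),(322,246)],.114),
  ("plate0 scene","scene",s0,[(464,245),(491,244),(465,286),(494,288)],.010),
  ("plate0 top","top",t0,[(174,249),(196,245.5),(179,287.5),(201,284.3)],.010),
  ("stn top","top",t0,[(312.5,219.5),(333.7,226.3),(300,257.7),(321.6,264.6)],.033)):
    P=[]
    for p in pts:
        c,X=dark(n,im,p,z,4);P.append(X);print(nm,c.round(1),(X[:2]*1000).round(1))
    P=np.array(P);d=P[1]-P[0];print("  len",round(np.linalg.norm(d)*1000,1),"ang",np.degrees(np.arctan2(d[1],d[0])).round(1),"mid",(P.mean(0)*1000).round(1))
E
```

```text
stn scene [300.2 255.4] [597.6 -30.2]
stn scene [321.7 267.8] [613.8  23.2]
  len 55.8 ang 73.1 mid [605.7  -3.5  33. ]
plate scene [298.8 233.1] [598.3 -29. ]
plate scene [321.8 245.7] [614.   24.6]
  len 55.8 ang 73.7 mid [606.2  -2.2 114. ]
plate0 scene [464.  244.3] [446.1 300.1]
plate0 scene [490.1 246.3] [434.3 355.8]
plate0 scene [465.3 284.8] [549.7 318.7]
plate0 scene [493.  286.1] [535.4 374.4]
  len 57.0 ang 102.0 mid [491.4 337.3  10. ]
plate0 top [173.1 248.1] [532.6 371.9]
plate0 top [195.1 244.7] [542.2 316.3]
plate0 top [178.5 287.3] [434.  354.2]
plate0 top [200.3 283.9] [443.5 299.3]
  len 56.4 ang -80.2 mid [488.1 335.4  10. ]
stn top [311.9 219.1] [610.3  21. ]
stn top [333.3 225.9] [594.3 -32.4]
stn top [300.2 256.6] [516.6  48.1]
stn top [321.  264.3] [498.5  -3.8]
  len 55.7 ang -106.7 mid [554.9   8.2  33. ]
```

Both hole pairs measure 55.8 mm against the true 56. The plate is off by only about (0.5, 1.3) mm and 0.5 degrees. I'll correct that and go down to 20 mm.

>>> {"api": "play_rows", "payload": {"commands": [[[0,-0.1,1],[0,0,0.2]],[[0,-0.1,2],[0,0,0.2]],[[0,-0.1,3],[0,0,0.2]],[[0,-0.1,3.8],[0,0,0.2]],[[0,-0.1,4.4],[0,0,0.2]],[[0,-0.1,4.8],[0,0,0.2]],[[0,-0.1,5],[0,0,0.2]],[[0,-0.1,5],[0,0,0.2]],[[0,-0.1,5],[0,0,0.2]],[[0,-0.1,5],[0,0,0.2]]]}}

```text
t: 15.05
tool_pos: [0.5558, 0.0078, 0.0725]
tcp_rot: [0.0, 0.146, 0.989, -0.0]
wrist_force: [-0.1, -0.8, -3.0]
gripper_width: 0.175
finger_force: 69.4
```

>>> {"api": "play_rows", "payload": {"commands": [[[0,0,0],[0,0,0]],[[0,0,0],[0,0,0]],[[0,0,0],[0,0,0]],[[0,0,0],[0,0,0]],[[0,0,0],[0,0,0]]]}}

```text
t: 15.47
tool_pos: [0.5554, 0.0079, 0.0721]
tcp_rot: [0.0, 0.146, 0.989, -0.0]
wrist_force: [0.1, 0.9, -3.2]
gripper_width: 0.175
finger_force: 69.4
```

```bash
python3 - <<'E'
from h import *
p,d=r.capture("scene");cv2.imwrite("pics/s8.png",p)
go(.5549,.0087,.071,163.3);o=r.get_obs();z=o["tool_pos"][2]-.008
print(o["finger_force"],o["wrist_force"],np.abs(o["joint_vel"]).max())
c=r.get_calibration("scene")
for X in((.5976,-.0302),(.6138,.0232)):
    q=np.array(c["R"])@[*X,z]+np.ravel(c["t"]);q=np.array(c["mtx"])@q;uv=q[:2]/q[2]
    for w in(4,5):
        k,Y=dark("scene",p,uv,z,w);print(uv.round(1),k.round(1),"err mm",((Y[:2]-X)*1000).round(1))
W=cloud("scene",d);m=(W[...,2]>.05)&(W[...,2]<.075)&(np.hypot(W[...,0]-.555,W[...,1]-.009)<.085)&(cv2.cvtColor(p,cv2.COLOR_BGR2GRAY)>95)
w=W[m];A=np.c_[w[:,:2]-[.555,.009],np.ones(len(w))];print(m.sum(),np.linalg.lstsq(A,w[:,2],rcond=None)[0].round(4))
cv2.imwrite("pics/c8.png",np.hstack([cv2.resize(p[180:310,255:380],(400,415)),cv2.resize(p[110:260,125:270],(400,415))]))
E
```

```text
t 15.52 tcp [0.5553 0.0079 0.0721] psi 163.19 shift cm [0.06 0.06 0.11] turn [-0.    0.01 -0.11]
69.40147519111633 [ 0.470572    0.52964861 -2.33437788] 0.0009064434931669981
[299.5 247. ] [298.8 246.6] err mm [-0.3 -1.6]
[299.5 247. ] [298.7 246.6] err mm [-0.3 -1.9]
[321.5 259.5] [320.7 259.4] err mm [ 0.2 -1.5]
[321.5 259.5] [320.9 259.6] err mm [ 0.5 -1. ]
857 [0.0014 0.0033 0.0621]
```

View pics/c8.png

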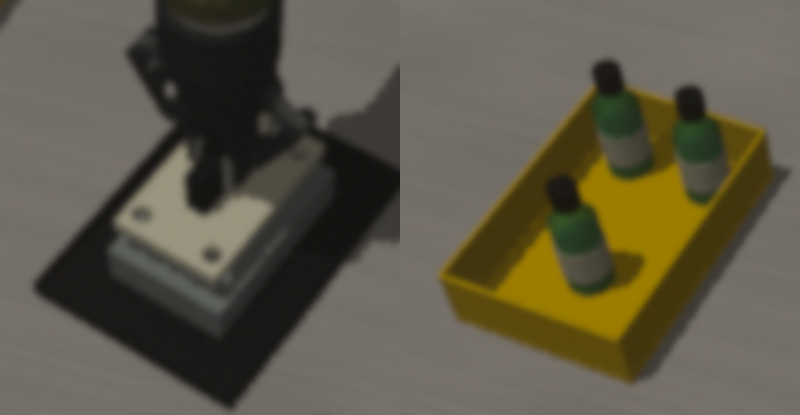

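The picture shows the plate level over the block with its holes over the threaded ones, and the bottle standing in the tote. The plate's top is at 62 mm, so its gap is about 19 mm. The hole offset is about 1.5 mm, well under 5 mm, so I'm handing it in.

```bash
python3 -c "
from station import r
print(r.job_done())"
```

```text
the job is handed in; nothing more can be done
None
```

I handed the job in with the bottle standing upright and released in the tote, and the plate held level about 19 mm above the block, its two visible holes about 1.5 mm off the threaded ones; the hand-in returned no verdict.

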